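# Find the battery pack with the loose cell and show it to the scanner

## Task

Three sealed battery packs stand in the charging cradle, and one of them has a cell broken loose inside. Lift the packs straight out and shake them from side to side, one at a time, to find the one that rattles, and gently seat every sound pack fully home in the cradle again. Finish while still holding the rattling pack in the gripper, upright and still in front of the code scanner, about 90 mm from its window and level with it, with a broad labelled side squarely facing the window.

Things in the scene. Friction and masses are not known exactly. Their poses are not given: they have to be found in the camera images.
- pack_a_center (a point): one of three like sealed grey battery packs with black caps: 44 mm thick (its x), 98 mm wide (y), 96 mm tall (z); the point is its centre, 48 mm above its underside. Grasp from above across the 44 mm, on the top 35 mm. About 0.29 kg, sound or faulty; which one is faulty changes and follows neither name nor bay. A code label sits on both broad sides (+x and -x), so either may face the scanner
- pack_b_center (a point): another of the packs, as pack_a_center. Inside the faulty pack a smooth 0.165 kg cell slides sideways along the pack's y, 28 mm either way from the middle, when the pack is tipped 25 degrees for a moment or jerked that way; it stays at that side while the pack is level, so the moment about the pack's x axis differs by about 0.09 N m from one side to the other. In the sound packs nothing moves
- pack_c_center (a point): as pack_a_center, another pack
- charge_cradle: black cradle fixed on the bench, 76 deep (x) x 356 long (y) x 32 mm high; origin at the centre of its underside. Three bays at y = +114, 0, -114 mm, a pack in each, axes parallel to the cradle's. A bay is a straight 48 x 102 mm pocket (2 mm clear round a pack, whose lowest 6 mm are 3 mm smaller all round as lead-in), floor 10 mm above the bench; a seated pack's centre is 58 mm above the bench
- scanner_window (a point): centre of the dark window on the front of a grey hands-free code scanner on a round black foot, fixed on the bench; the window looks along this point's -x axis, 148 mm above the bench. The head behind it is 62 deep x 74 wide x 78 mm tall, its top 185 mm above the bench
- code_scanner: the scanner as a whole, same axes; origin under the middle of its head on the bench, 34 mm behind the window; the foot is 92 mm across, its centre 10 mm further behind
- microscope: obstacle fixed at the right of the work: stereo microscope, up to 220 mm tall from its origin (which is 130 mm above the bench) and 130 mm towards the robot, 90 mm to either side; swing round its near side
- usb_tester: bystander: white USB tester, 70 x 30 x 12 mm, lying on the bench; leave it alone
- small_dish: bystander: small round dish, 54 mm across, 31 mm high; leave it alone
- pen: bystander: marker pen, 118 mm long, 13 mm thick; leave it alone

How it is judged:
By the outcome, as a careful person would: the job done as asked, in the order asked, and still so for the second after the job is handed in, while the arm keeps its last pose, push and grip.
It also fails if it takes over 72 s, if anything falls off the work surface, if the arm or the gripper's body presses on something with over 40 N, if the wrist force passes 120 N, or if a joint passes its speed limit or range.

## Robot

A 6-joint arm with a two-finger parallel gripper is mounted at the origin on a cart in front of the work surface, level with it; the furniture and walls round the work are solid. World frame = base frame: x ahead of the robot, y to its left, z up, the work surface at z = 0. Lengths are in m, angles in rad, forces in N, time in s.
With the tool pointing down it reaches from about 0.425 to 0.95 m from the base axis. Payload 3.5 kg.
Tool frame: the origin (TCP) lies at the very end of the fingers, on their centre line; the grasp point (between the pads) lies ctrl.tcp_to_grasp behind it (ctrl.tcp_to_grasp is the distance from the TCP to the grasp point, in m); z points along the fingers, y is the line along which they close (so a half turn about z gives the same grasp; the last joint's range is limited). The gripper opens to 85 mm and grips with 20 to 120 N. Pads are 22 mm wide; open, the fingers measure 114 mm over their backs; the gripper's body (76 mm by 85 mm) begins 54 mm behind the grasp point. The pads swing forward as they close: fully open they stand 13 mm farther back than shut.
Start: joints at [-0.15, 0.286, 1.577, -0, 1.279, -0.15], TCP at [0.675, 0, 0.203] pointing down, gripper open.
Joint ranges: [-2.77, 2.77], [-0.9, 2.22], [0.21, 2.48], [-1.53, 4.67], [0.24, 2.81], [-2.84, 2.84]. Speed limits (rad/s): [2.79, 2.79, 3.14, 3.14, 3.14, 3.14].

## Interface

Orientations are given as a unit quaternion [x, y, z, w].
In Python, from plant import ctrl gives the robot as it stands.
- The arm moves only by the shell command python3 -m inch 'ROWS' [FORCE]. ROWS is JSON, a list of rows, each an object with "slide": the shift along the tool's x, y, z in cm, a list of three; "turn": the turn about the tool's z in rad; "grip": the finger opening in cm, from 0 to 8.54. A call has 1 to 20 rows; each row is the pose to reach, as a shift and turn from the pose commanded when the call began, along the tool's axes at that moment; what a row does not reach only later rows make up. A row lasts 1/10 s, in which the tool goes at most 50 mm and 8.59 degrees, less where a joint would pass 70% of its speed; a pose out of reach is approached as far as the arm can. A call with a gripper value outside its range is refused whole. The fingers move at their own pace and stop on an object; FORCE is the grip in N (left out, the last holds). Time passes only in rows, so rows that repeat a pose let the fingers close. It gives the time, the measured TCP pose, the force, the opening and the grip force at its end, in the units of the state.
- ctrl.get_state(): the state, without advancing time (a new reading comes with each control period).
- ctrl.read_camera(name): name is "scene" or "side" or "wrist"; returns (picture, depth): 480x640x3 uint8, red, green, blue; 480x640 float32, m along the optical axis (not along the pixel's ray), 0 where there is no reading.
- ctrl.camera_info(name): a dict with "K" (3x3 intrinsics, pixels), "D" ([k1, k2, p1, p2, k3] as OpenCV has them; the pictures are not rectified), "camera_from_world" (4x4, takes a point from world to camera coordinates); the wrist camera has in their place "T_tool_cam" (4x4, takes a point from camera to tool coordinates, whose origin is the TCP and whose axes are the flange's). Camera axes: x right, y down, z forward; pixel columns grow to the right and rows downward; lengths in m; the calibration is good to about 2 mm. A picture is of the moment at which its call begins: read the wrist's pose just before it. camera_info takes no time and is no camera call.
- ctrl.sign_off(): hands the job in; it is judged then, once.
The state is a dict: "time": time; "qpos": joint angles; "dq": joint speeds; "joint_efforts": joint torques, N m; "eef_pos": TCP position; "tcp_rot": TCP orientation; "contact_force": force on the tool from outside, world axes, zero at the start; "wrist_torque": the same for the moment, N m; "opening": opening from 0.0 (shut) to 1.0 (fully open); "finger_force": force on a finger pad.
Only numpy, scipy, OpenCV 4.12 (cv2) and the standard library are available. Lean on these libraries where they do the work, as an engineer would, in place of code of your own. Each camera call takes 0.05 s, during which the arm holds its last target. There are 200 camera calls.

## Working session

There is one attempt and no reset: what is moved stays moved. The work goes in short steps, Python scripts to look and compute and a shell command to move; the robot and the scene stay as the last step left them, time stands still between calls to the robot, and variables do not carry over. Pictures are saved under pics/ and viewed, at most 10 in all, crops included, and the job is handed in when it is done.

```bash
ls; mkdir -p pics; python3 - <<'E'
from plant import ctrl
import cv2,numpy as np
print(ctrl.get_state(), ctrl.tcp_to_grasp)
for n in ("scene","side"):
    p,d=ctrl.read_camera(n); i=ctrl.camera_info(n); print(n,i)
    cv2.imwrite(f"pics/{n}0.png",p[:,:,::-1]); np.save(f"pics/{n}0.npy",d)
print(ctrl.camera_info("wrist"))
E
```

```text
pics
{'time': 0.0, 'qpos': array([-1.50011583e-01,  2.87211335e-01,  1.57819929e+00,  1.13584933e-05,
        1.27862968e+00, -1.50015003e-01]), 'dq': array([ 0.00133334,  0.0006406 ,  0.00029383, -0.00017168, -0.0016638 ,
        0.00159884]), 'joint_efforts': array([-1.79628755e-04, -4.05981302e+01, -2.92628127e+01, -1.54224781e-04,
        5.81841552e-03,  3.74769741e-06]), 'eef_pos': array([6.74258631e-01, 1.36879562e-04, 2.02004768e-01]), 'tcp_rot': array([ 0.7071062 ,  0.7071063 , -0.00072195, -0.00098821]), 'contact_force': array([ 0.0463751 , -0.73257326, -0.47452113]), 'wrist_torque': array([ 0.02694991, -0.00248009, -0.0218695 ]), 'finger_force': 0.0, 'opening': 0.9993804190584444} 0.0187
scene {'K': array([[498.47733335,   0.        , 321.10335012],
       [  0.        , 498.47733335, 238.32546424],
       [  0.        ,   0.        ,   1.        ]]), 'D': array([0.02620706, 0.        , 0.        , 0.        , 0.        ]), 'camera_from_world': array([[ 0.71543216, -0.69864834,  0.00687922, -0.41504042],
       [-0.34193324, -0.35869996, -0.86857124,  0.28312077],
       [
[... 513 characters left out ...]
42563, -0.86490525, -0.47389161,  0.99016716],
       [ 0.        ,  0.        ,  0.        ,  1.        ]])}
{'K': array([[394.38349176,   0.        , 317.11751512],
       [  0.        , 394.38349176, 242.77190459],
       [  0.        ,   0.        ,   1.        ]]), 'D': array([0.01865785, 0.        , 0.        , 0.        , 0.        ]), 'T_tool_cam': array([[ 2.43765329e-04, -9.49437234e-01, -3.13956811e-01,
         8.01256941e-02],
       [ 9.99999965e-01,  1.99287914e-04,  1.73762608e-04,
        -2.80740649e-04],
       [-1.02408892e-04, -3.13956842e-01,  9.49437250e-01,
        -1.69938291e-01],
       [ 0.00000000e+00,  0.00000000e+00,  0.00000000e+00,
         1.00000000e+00]])}
```

View pics/scene0.png

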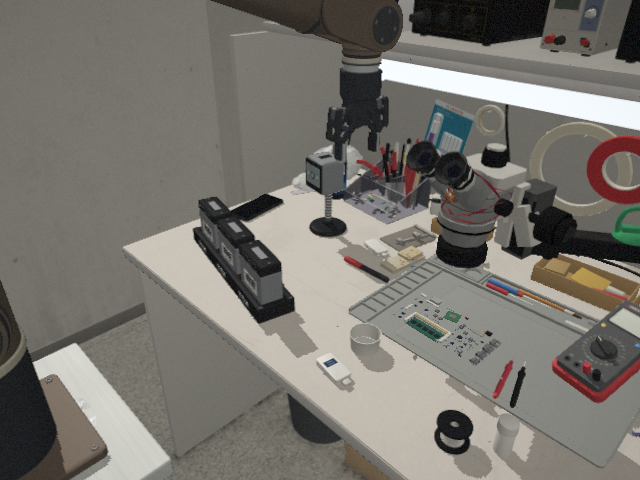

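View pics/side0.png

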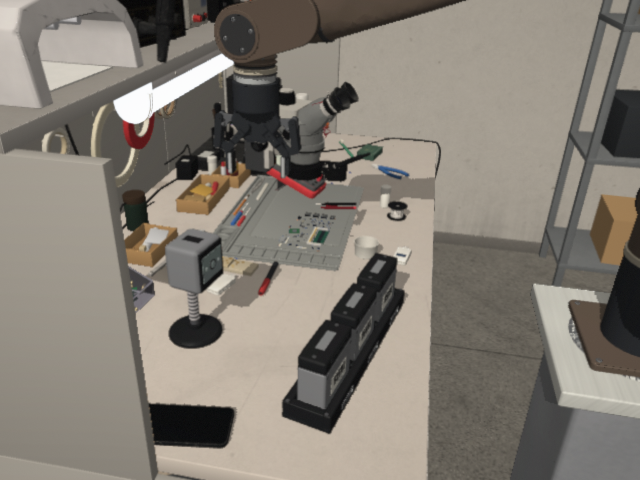

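The scene picture shows the three packs in the cradle (tops near (213,205), (235,230), (262,255)) and the scanner at (325,175), window facing the robot. The side picture shows the packs at (325,345), (353,302), (378,272) and the scanner head at (195,262).

```bash
cat > h.py <<'E'
import cv2,numpy as np
from plant import ctrl
from scipy.spatial.transform import Rotation as R
def cloud(d,i,T):
    v,u=np.nonzero(d>0); z=d[v,u]
    n=cv2.undistortPoints(np.stack([u,v],1).astype(np.float64)[:,None],i["K"],i["D"])[:,0]
    P=np.c_[n*z[:,None],z]
    return P@T[:3,:3].T+T[:3,3], np.c_[u,v]
def toolT(s):
    T=np.eye(4);T[:3,:3]=R.from_quat(s["tcp_rot"]).as_matrix();T[:3,3]=s["eef_pos"];return T
E
python3 - <<'E'
from h import *
A=[]
for n in ("scene","side"):
    i=ctrl.camera_info(n); P,uv=cloud(np.load(f"pics/{n}0.npy"),i,np.linalg.inv(i["camera_from_world"]))
    A.append(P)
    for nm,box in (("packs",dict(scene=(185,190,300,290),side=(295,245,400,420))[n]),("scan",dict(scene=(300,145,348,195),side=(165,228,225,295))[n])):
        m=(uv[:,0]>box[0])&(uv[:,0]<box[2])&(uv[:,1]>box[1])&(uv[:,1]<box[3]); Q=P[m]
        if nm=="packs":
            Q=Q[(Q[:,2]>.098)&(Q[:,2]<.116)]
            print(n,"z",np.percentile(Q[:,2],[10,50,90]))
            r=cv2.minAreaRect(Q[:,:2].astype(np.float32)); print(r); 
            c=np.array(r[0]); dirs=np.linalg.svd(Q[:,:2]-Q[:,:2].mean(0),full_matrices=False)[2][0]
            if dirs[1]<0: dirs=-dirs
            t=(Q[:,:2]-c)@dirs; print("dir",dirs, np.degrees(np.arctan2(-dirs[0],dirs[1])))
            for k in(-1,0,1):
                q=Q[np.abs(t-k*.114)<.055]; print(k,cv2.minAreaRect(q[:,:2].astype(np.float32)))
        else:
            Q=Q[(Q[:,2]>.12)&(Q[:,2]<.2)&(Q[:,0]<1.0)]
            print(n,"scan z",np.percentile(Q[:,2],[1,50,99]), "x",np.percentile(Q[:,0],[1,50,99]),"y",np.percentile(Q[:,1],[1,50,99]))
            T=Q[Q[:,2]>.18]; print("top",len(T),cv2.minAreaRect(T[:,:2].astype(np.float32)))
            F=Q[Q[:,2]<.178]; rr=cv2.minAreaRect(F[:,:2].astype(np.float32)); print("all",rr,cv2.boxPoints(rr))
E
```

```text
scene z [0.10165734 0.10513253 0.10643952]
((0.47620609402656555, 0.13929122686386108), (0.3262215256690979, 0.047712791711091995), 77.16664123535156)
dir [0.22457511 0.97445678] -12.977894331877051
-1 ((0.4500383138656616, 0.028954342007637024), (0.09884577989578247, 0.044477835297584534), 76.16478729248047)
0 ((0.4772414565086365, 0.141099214553833), (0.10173382610082626, 0.0473705418407917), 78.58343505859375)
1 ((0.5016502737998962, 0.2495669722557068), (0.10033012926578522, 0.04648308455944061), 76.12869262695312)
scene scan z [0.1210655  0.15928333 0.18595079] x [0.69884349 0.71425373 0.88123048] y [0.10885871 0.12637124 0.26341652]
top 287 ((0.7318886518478394, 0.14801214635372162), (0.07079579681158066, 0.06027795746922493), 73.01242065429688)
all ((0.7818432450294495, 0.2055729329586029), (0.2377150058746338, 0.08474099636077881), 50.9772834777832) [[0.67408967 0.13991064]
 [0.73992467 0.08655529]
 [0.8895968  0.27123523]
 [0.8237618  0.32459056]]
side z [0.10154698 0.1040907  0.10560603]
((0.47809991240501404, 0.1434185802936554), (0.3283940255641937, 0.04664510861039162), 76.82125854492188)
dir [0.22843321 0.97355959] -13.204845740717717
-1 ((0.4519539773464203, 0.03273199871182442), (0.10090187937021255, 0.04654249921441078), 76.28092956542969)
0 ((0.4781675338745117, 0.14360561966896057), (0.1010923758149147, 0.04650045931339264), 76.53275299072266)
1 ((0.5038333535194397, 0.25411397218704224), (0.10089533030986786, 0.046219732612371445), 76.14321899414062)
side scan z [0.12101873 0.16561502 0.18585446] x [0.7001981  0.72642283 0.7711982 ] y [0.12278645 0.18057328 0.1931924 ]
top 873 ((0.7367544770240784, 0.1527198851108551), (0.07329463958740234, 0.06412194669246674), 79.16715240478516)
all ((0.7239726185798645, 0.17014887928962708), (0.09266457706689835, 0.04903675615787506), 36.33380889892578) [[0.67212147 0.16244902]
 [0.70117515 0.12294604]
 [0.7758238  0.17784874]
 [0.7467701  0.21735172]]
```

```bash
python3 -m inch '[{"slide":[2.8,-4,0],"turn":0.08,"grip":8.5},{"slide":[5.7,-8,0],"turn":0.16,"grip":8.5},{"slide":[8.5,-12,0],"turn":0.23,"grip":8.5},{"slide":[11.5,-16,0],"turn":0.23,"grip":8.5},{"slide":[14.2,-19.6,0],"turn":0.23,"grip":8.5},{"slide":[14.2,-19.6,0],"turn":0.23,"grip":8.5},{"slide":[14.2,-19.6,0],"turn":0.23,"grip":8.5},{"slide":[14.2,-19.6,0],"turn":0.23,"grip":8.5}]' 80
python3 - <<'E'
from h import *
s=ctrl.get_state(); p,d=ctrl.read_camera("wrist"); i=ctrl.camera_info("wrist")
cv2.imwrite("pics/w1.png",p[:,:,::-1])
P,uv=cloud(d,i,toolT(s)@i["T_tool_cam"])
print(s["eef_pos"],s["tcp_rot"])
print("z all",np.percentile(P[:,2],[1,5,25,50,75,95]))
m=(P[:,2]>.100)&(P[:,2]<.114)&(P[:,0]<.6)&(P[:,0]>.38)&(P[:,1]>-.05)&(P[:,1]<.34); Q=P[m]
print(np.median(Q[:,2]))
ax=np.array([np.sin(np.radians(13.1)),np.cos(np.radians(13.1))])
t=(Q[:,:2]-[.4777,.1423])@ax
for k in(-1,0,1):
    q=Q[np.abs(t-k*.114)<.053]; 
    if len(q)>50: print(k,len(q),cv2.minAreaRect(q[:,:2].astype(np.float32)))
# scanner front face from scene and side
for n in ("scene","side"):
    p,d=ctrl.read_camera(n); i=ctrl.camera_info(n); P,uv=cloud(d,i,np.linalg.inv(i["camera_from_world"]))
    Q=P[(abs(P[:,0]-.735)<.06)&(abs(P[:,1]-.15)<.06)&(P[:,2]>.115)&(P[:,2]<.2)]
    T=Q[Q[:,2]>.1815]; print(n,"top",len(T),cv2.minAreaRect(T[:,:2].astype(np.float32)))
    S=Q[Q[:,2]<.178]; best=None; rng=np.random.default_rng(0)
    for side in range(2):
        bi=None
        for _ in range(400):
            a=S[rng.choice(len(S),2,False),:2]; dd=a[1]-a[0]; L=np.hypot(*dd)
            if L<.01: continue
            nn=np.array([-dd[1],dd[0]])/L; inl=abs((S[:,:2]-a[0])@nn)<.0015
            if bi is None or inl.sum()>bi.sum(): bi=inl
        F=S[bi][:,:2]; c=F.mean(0); e=np.linalg.svd(F-c,full_matrices=False)[2][0]; tt=(F-c)@e
        print(" face",len(F),"c",c,"dir deg",np.degrees(np.arctan2(e[1],e[0]))%180,"ends",c+e*np.percentile(tt,1),c+e*np.percentile(tt,99)); S=S[~bi]
E
```

```text
time: 0.9
eef_pos: [0.4797, 0.1416, 0.2035]
tcp_rot: [0.784, 0.621, 0.0, 0.0]
contact_force: [0.4, 0.3, 1.0]
opening: 0.995
finger_force: 0.0
[0.47972784 0.14157969 0.20352919] [7.83727347e-01 6.21104942e-01 1.40657808e-04 2.75918461e-04]
z all [-7.63549995e-01 -7.60982477e-01 -1.62227323e-03 -2.65376936e-04
  3.14413497e-02  3.06470569e-01]
0.10530007116432044
-1 5873 ((0.4521784782409668, 0.03164772689342499), (0.09841982275247574, 0.04507990553975105), 76.7088851928711)
0 8191 ((0.47810661792755127, 0.14215222001075745), (0.09729849547147751, 0.04527874290943146), 76.63917541503906)
1 9763 ((0.5016472935676575, 0.24357053637504578), (0.07872665673494339, 0.045703500509262085), 76.86201477050781)
scene top 294 ((0.7360374331474304, 0.1463249921798706), (0.06874142587184906, 0.05848345533013344), 79.62696075439453)
 face 350 c [0.72818589 0.11518998] dir deg 168.69208956692145 ends [0.75654682 0.10951883] [0.70240284 0.12034564]
 face 327 c [0.70519285 0.15480549] dir deg 78.61552844308548 ends [0.7116793  0.18701976] [0.69899918 0.12404525]
side top 804 ((0.7381364107131958, 0.15263356268405914), (0.07205279171466827, 0.06057172641158104), 80.5547866821289)
 face 849 c [0.74439117 0.18800059] dir deg 169.26388319444698 ends [0.7713519 0.1828887] [0.71780804 0.19304088]
 face 713 c [0.70612358 0.16000881] dir deg 78.84487660352916 ends [0.69963392 0.12709836] [0.71207479 0.19018864]
```

View pics/w1.png

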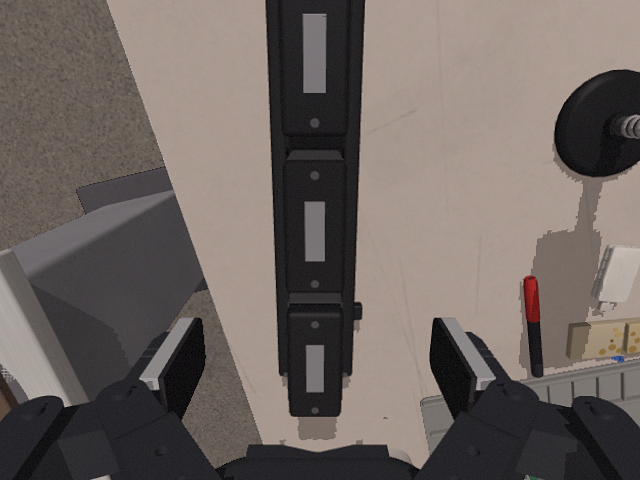

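The wrist picture shows the middle pack at (315,225), aligned with the tool axes, and the neighbours at (315,75) and (315,360). The fingers straddle the row.

```bash
python3 -m inch '[{"slide":[0,-0.17,4],"turn":0,"grip":8.5},{"slide":[0,-0.17,8],"turn":0,"grip":8.5},{"slide":[0,-0.17,11],"turn":0,"grip":8.5},{"slide":[0,-0.17,13],"turn":0,"grip":8.5},{"slide":[0,-0.17,13.6],"turn":0,"grip":8.5},{"slide":[0,-0.17,13.6],"turn":0,"grip":8.5},{"slide":[0,-0.17,13.6],"turn":0,"grip":6},{"slide":[0,-0.17,13.6],"turn":0,"grip":3.5},{"slide":[0,-0.17,13.6],"turn":0,"grip":3},{"slide":[0,-0.17,13.6],"turn":0,"grip":3},{"slide":[0,-0.17,13.6],"turn":0,"grip":3},{"slide":[0,-0.17,13.6],"turn":0,"grip":3}]' 80
```

```text
time: 2.25
eef_pos: [0.4787, 0.1427, 0.0694]
tcp_rot: [0.784, 0.621, 0.001, 0.001]
contact_force: [-1.4, 0.3, 6.6]
opening: 0.483
finger_force: 81.9
```

```bash
python3 -m inch '[{"slide":[0,0,-1],"turn":0,"grip":3},{"slide":[0,0,-2.5],"turn":0,"grip":3},{"slide":[0,0,-5],"turn":0,"grip":3},{"slide":[0,0,-8],"turn":0,"grip":3},{"slide":[0,0,-11],"turn":0,"grip":3},{"slide":[0,0,-12.5],"turn":0,"grip":3},{"slide":[0,0,-13],"turn":0,"grip":3},{"slide":[0,0,-13],"turn":0,"grip":3},{"slide":[0,0,-13],"turn":0,"grip":3},{"slide":[0,0,-13],"turn":0,"grip":3}]'
cat > m.py <<'E'
from h import *
s=ctrl.get_state(); T=toolT(s)
print(round(s["time"],2),s["eef_pos"].round(4),"f",s["contact_force"].round(2),"q",s["tcp_rot"].round(4),"torque tool",(T[:3,:3].T@s["wrist_torque"]).round(4),"dq",abs(s["dq"]).max().round(4))
E
python3 m.py
python3 -m inch '[{"slide":[4,0,0],"turn":0,"grip":3},{"slide":[5,0,0],"turn":0,"grip":3},{"slide":[5.5,0,0],"turn":0,"grip":3},{"slide":[5.5,0,0],"turn":0,"grip":3},{"slide":[5.5,0,0],"turn":0,"grip":3},{"slide":[5.5,0,0],"turn":0,"grip":3}]' >/dev/null; python3 m.py
python3 -m inch '[{"slide":[-5,0,0],"turn":0,"grip":3},{"slide":[-5,0,0],"turn":0,"grip":3},{"slide":[-5,0,0],"turn":0,"grip":3},{"slide":[-5,0,0],"turn":0,"grip":3},{"slide":[-5,0,0],"turn":0,"grip":3}]'>/dev/null; python3 m.py
python3 -m inch '[{"slide":[4.5,0,0],"turn":0,"grip":3},{"slide":[4.5,0,0],"turn":0,"grip":3},{"slide":[4.5,0,0],"turn":0,"grip":3},{"slide":[4.5,0,0],"turn":0,"grip":3},{"slide":[4.5,0,0],"turn":0,"grip":3}]'>/dev/null; python3 m.py
python3 -m inch '[{"slide":[-1,0,0],"turn":0,"grip":3},{"slide":[-2,0,0],"turn":0,"grip":3},{"slide":[-3,0,0],"turn":0,"grip":3},{"slide":[-4,0,0],"turn":0,"grip":3},{"slide":[-5,0,0],"turn":0,"grip":3},{"slide":[-5,0,0],"turn":0,"grip":3},{"slide":[-5,0,0],"turn":0,"grip":3},{"slide":[-5,0,0],"turn":0,"grip":3}]'>/dev/null; python3 m.py
```

```text
time: 3.25
eef_pos: [0.4762, 0.1423, 0.1953]
tcp_rot: [0.784, 0.621, -0.002, -0.001]
contact_force: [0.4, 0.5, -3.9]
opening: 0.486
finger_force: 81.9
3.25 [0.4762 0.1423 0.1953] f [ 0.42  0.52 -3.85] q [ 0.7836  0.6213 -0.0016 -0.0011] torque tool [-0.0209  0.0732  0.0221] dq 0.0063
3.85 [0.4897 0.1953 0.1972] f [-0.28 -0.54 -3.28] q [ 7.838e-01  6.210e-01 -3.000e-04  0.000e+00] torque tool [0.0152 0.0106 0.0083] dq 0.0047
4.35 [0.4787 0.1478 0.1977] f [-0.01 -0.24 -2.81] q [7.834e-01 6.215e-01 3.000e-04 0.000e+00] torque tool [0.0598 0.024  0.0122] dq 0.0034
4.85 [0.4886 0.1907 0.1973] f [-0.15  0.22 -2.87] q [ 7.837e-01  6.212e-01 -2.000e-04  0.000e+00] torque tool [-0.0311  0.018   0.0068] dq 0.0051
5.65 [0.4774 0.1426 0.1975] f [-0.   -0.02 -3.07] q [ 7.836e-01  6.213e-01  2.000e-04 -0.000e+00] torque tool [-0.0529 -0.0099 -0.0175] dq 0.0055
```

```bash
cat > m.py <<'E'
from h import *
X=[]
for k in range(10):
    s=ctrl.get_state(); X.append(toolT(s)[:3,:3].T@s["wrist_torque"]); ctrl.read_camera("wrist")
X=np.array(X)
print(round(s["time"],2),s["eef_pos"].round(4),"f",s["contact_force"].round(1),"torque",X.mean(0).round(4),"sd",X.std(0).round(4))
E
python3 m.py
python3 -m inch '[{"slide":[5,0,0],"turn":0,"grip":3},{"slide":[9,0,0],"turn":0,"grip":3},{"slide":[12,0,0],"turn":0,"grip":3},{"slide":[14,0,0],"turn":0,"grip":3},{"slide":[15,0,0],"turn":0,"grip":3},{"slide":[15,0,0],"turn":0,"grip":3},{"slide":[15,0,0],"turn":0,"grip":3},{"slide":[15,0,0],"turn":0,"grip":3}]'>/dev/null; python3 m.py
python3 -m inch '[{"slide":[-5,0,0],"turn":0,"grip":3},{"slide":[-9,0,0],"turn":0,"grip":3},{"slide":[-12,0,0],"turn":0,"grip":3},{"slide":[-14,0,0],"turn":0,"grip":3},{"slide":[-15,0,0],"turn":0,"grip":3},{"slide":[-15,0,0],"turn":0,"grip":3},{"slide":[-15,0,0],"turn":0,"grip":3},{"slide":[-15,0,0],"turn":0,"grip":3}]'>/dev/null; python3 m.py
```

```text
6.1 [0.4773 0.1425 0.1974] f [-0.6 -0.8 -3. ] torque [ 0.0012  0.0104 -0.0118] sd [0.0238 0.017  0.0194]
7.4 [0.5115 0.2883 0.1975] f [ 0.8  0.1 -3.6] torque [ 0.0002  0.0575 -0.0012] sd [0.0206 0.0286 0.0232]
8.7 [0.4773 0.1425 0.1974] f [-0.3  1.  -3.9] torque [ 0.0067 -0.0139  0.0136] sd [0.0294 0.039  0.031 ]
```

```bash

python3 -m inch '[{"slide":[5,0,0],"turn":0,"grip":3},{"slide":[9,0,0],"turn":0,"grip":3},{"slide":[12,0,0],"turn":0,"grip":3},{"slide":[14,0,0],"turn":0,"grip":3},{"slide":[15,0,0],"turn":0,"grip":3},{"slide":[15,0,0],"turn":0,"grip":3},{"slide":[14.5,0,0],"turn":0,"grip":3},{"slide":[13.5,0,0],"turn":0,"grip":3},{"slide":[12,0,0],"turn":0,"grip":3},{"slide":[10,0,0],"turn":0,"grip":3},{"slide":[7.5,0,0],"turn":0,"grip":3},{"slide":[5,0,0],"turn":0,"grip":3},{"slide":[3,0,0],"turn":0,"grip":3},{"slide":[1.5,0,0],"turn":0,"grip":3},{"slide":[0.5,0,0],"turn":0,"grip":3},{"slide":[0,0,0],"turn":0,"grip":3},{"slide":[0,0,0],"turn":0,"grip":3},{"slide":[0,0,0],"turn":0,"grip":3},{"slide":[0,0,0],"turn":0,"grip":3}]'>/dev/null; python3 m.py
```

```text
11.1 [0.4773 0.1425 0.1974] f [ 0.8 -0.4 -2.4] torque [ 0.0058  0.0387 -0.0019] sd [0.0332 0.0295 0.0339]
```

```bash

python3 -m inch '[{"slide":[-5,0,0],"turn":0,"grip":3},{"slide":[-8.5,0,0],"turn":0,"grip":3},{"slide":[-10.5,0,0],"turn":0,"grip":3},{"slide":[-11.5,0,0],"turn":0,"grip":3},{"slide":[-12,0,0],"turn":0,"grip":3},{"slide":[-12,0,0],"turn":0,"grip":3},{"slide":[-11.5,0,0],"turn":0,"grip":3},{"slide":[-10.5,0,0],"turn":0,"grip":3},{"slide":[-9,0,0],"turn":0,"grip":3},{"slide":[-7,0,0],"turn":0,"grip":3},{"slide":[-5,0,0],"turn":0,"grip":3},{"slide":[-3,0,0],"turn":0,"grip":3},{"slide":[-1.5,0,0],"turn":0,"grip":3},{"slide":[-0.5,0,0],"turn":0,"grip":3},{"slide":[0,0,0],"turn":0,"grip":3},{"slide":[0,0,0],"turn":0,"grip":3},{"slide":[0,0,0],"turn":0,"grip":3},{"slide":[0,0,0],"turn":0,"grip":3}]'>/dev/null; python3 m.py; python3 m.py
```

```text
13.4 [0.4774 0.1423 0.1975] f [-0.7  0.1 -2.4] torque [ 0.0077 -0.0065  0.0043] sd [0.035  0.0328 0.0363]
13.9 [0.4773 0.1424 0.1974] f [-0.1 -0.1 -3.9] torque [-0.0051 -0.0246 -0.0113] sd [0.0342 0.0274 0.0377]
```

```bash

python3 -m inch '[{"slide":[5,0,0],"turn":0,"grip":3},{"slide":[9,0,0],"turn":0,"grip":3},{"slide":[12,0,0],"turn":0,"grip":3},{"slide":[14,0,0],"turn":0,"grip":3},{"slide":[15,0,0],"turn":0,"grip":3},{"slide":[15,0,0],"turn":0,"grip":3},{"slide":[14.5,0,0],"turn":0,"grip":3},{"slide":[13.5,0,0],"turn":0,"grip":3},{"slide":[12,0,0],"turn":0,"grip":3},{"slide":[10,0,0],"turn":0,"grip":3},{"slide":[7.5,0,0],"turn":0,"grip":3},{"slide":[5,0,0],"turn":0,"grip":3},{"slide":[3,0,0],"turn":0,"grip":3},{"slide":[1.5,0,0],"turn":0,"grip":3},{"slide":[0.5,0,0],"turn":0,"grip":3},{"slide":[0,0,0],"turn":0,"grip":3},{"slide":[0,0,0],"turn":0,"grip":3},{"slide":[0,0,0],"turn":0,"grip":3},{"slide":[0,0,0],"turn":0,"grip":3}]'>/dev/null; python3 m.py;python3 m.py
```

```text
16.3 [0.4773 0.1425 0.1974] f [ 0.8 -0.7 -2.8] torque [ 0.0023  0.0433 -0.0107] sd [0.0321 0.033  0.0358]
16.8 [0.4773 0.1424 0.1974] f [-0.2 -0.3 -3.2] torque [ 0.0047  0.0473 -0.0004] sd [0.0251 0.0262 0.0407]
```

The pack's moment switches repeatably: about +0.045 N·m after a throw one way and −0.018 N·m after a throw the other. That makes the middle pack the rattler, and the two sound packs haven't been touched. I'll carry it to the scanner.

```bash
python3 -m inch '[{"slide":[0.3,0.6,0],"turn":0,"grip":3},{"slide":[0.9,1.8,0],"turn":-0.01,"grip":3},{"slide":[1.8,3.6,0],"turn":-0.02,"grip":3},{"slide":[2.9,5.8,0],"turn":-0.035,"grip":3},{"slide":[4,8,0],"turn":-0.035,"grip":3},{"slide":[5,10,0.4],"turn":-0.035,"grip":3},{"slide":[5.7,11.5,1.2],"turn":-0.035,"grip":3},{"slide":[6.1,12.3,2.2],"turn":-0.035,"grip":3},{"slide":[6.3,12.7,3.1],"turn":-0.035,"grip":3},{"slide":[6.3,12.7,3.6],"turn":-0.035,"grip":3},{"slide":[6.3,12.7,3.8],"turn":-0.035,"grip":3},{"slide":[6.3,12.7,3.8],"turn":-0.035,"grip":3},{"slide":[6.3,12.7,3.8],"turn":-0.035,"grip":3},{"slide":[6.3,12.7,3.8],"turn":-0.035,"grip":3}]'
python3 - <<'E'
from h import *
im=[]
for n in("scene","side"):
    p,d=ctrl.read_camera(n); i=ctrl.camera_info(n); P,uv=cloud(d,i,np.linalg.inv(i["camera_from_world"]))
    im.append(cv2.resize(p[120:360,150:420] if n=="scene" else p[180:420,140:410],None,fx=1.45,fy=2*.725*1,interpolation=cv2.INTER_CUBIC))
    Q=P[(abs(P[:,0]-.6153)<.07)&(abs(P[:,1]-.175)<.075)&(P[:,2]>.11)&(P[:,2]<.15)]
    z=P[(abs(P[:,0]-.6153)<.07)&(abs(P[:,1]-.175)<.075)&(P[:,2]>.05)&(P[:,2]<.15)][:,2]
    print(n,len(Q),cv2.minAreaRect(Q[:,:2].astype(np.float32)),"zmin",np.percentile(z,[0.3,1,3]))
    S=Q[:,:2]; rng=np.random.default_rng(0)
    for _ in range(2):
        bi=np.zeros(len(S),bool)
        for _ in range(300):
            a=S[rng.choice(len(S),2,False)]; dd=a[1]-a[0]; L=np.hypot(*dd)
            if L<.01: continue
            inl=abs((S-a[0])@np.array([-dd[1],dd[0]])/L)<.0015
            if inl.sum()>bi.sum(): bi=inl
        F=S[bi]; c=F.mean(0); e=np.linalg.svd(F-c,full_matrices=False)[2][0]; tt=(F-c)@e
        print(" face",len(F),"dir",np.degrees(np.arctan2(e[1],e[0]))%180,"ends",c+e*np.percentile(tt,.5),c+e*np.percentile(tt,99.5)); S=S[~bi]
cv2.imwrite("pics/f1.png",np.hstack(im)[:,:,::-1])
E
```

```text
time: 18.25
eef_pos: [0.6155, 0.1748, 0.1604]
tcp_rot: [0.773, 0.635, 0.001, 0.0]
contact_force: [-0.6, -0.7, -3.5]
opening: 0.483
finger_force: 82.7
scene 632 ((0.5949709415435791, 0.16780027747154236), (0.04083046689629555, 0.10339181125164032), 13.211725234985352) zmin [0.10113944 0.10198352 0.10316799]
 face 311 dir 78.87925362286445 ends [0.60183026 0.22263625] [0.5833687  0.12871692]
 face 202 dir 170.5267588129401 ends [0.6253028  0.12285888] [0.58507329 0.12957168]
side 1160 ((0.599389374256134, 0.18625295162200928), (0.10721710324287415, 0.04255548492074013), 54.330814361572266) zmin [0.09910435 0.10057427 0.10244615]
 face 599 dir 78.77639401479068 ends [0.58508935 0.13670452] [0.60312208 0.22757997]
 face 454 dir 167.93675376600638 ends [0.64429944 0.21898956] [0.60561514 0.2272568 ]
```

View pics/f1.png

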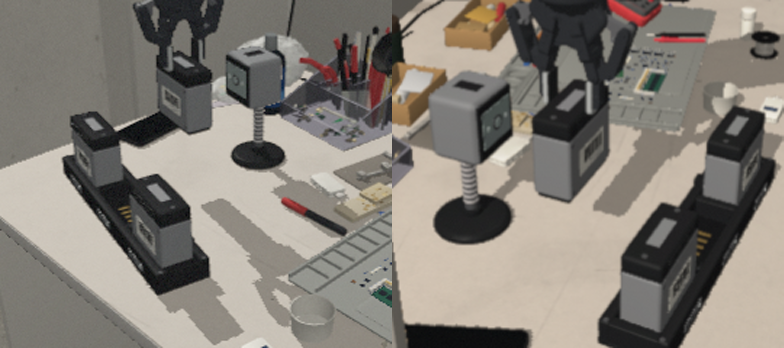

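The pictures show the pack hanging upright and level with the scanner window, parallel to it and centred. The other two packs are still seated. Handing in.

```bash
python3 -c "
from plant import ctrl
print(ctrl.sign_off())"
```

```text
the job is handed in; nothing more can be done
None
```

I found the rattling pack in the middle bay and handed the job in at about 18 s. It is held upright and still, about 92 mm (pack centre to window) from the scanner and level with it, broad side square on; the other two packs I never lifted or shook, so their soundness rests on there being only one faulty pack.

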